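# Put the handle slabs into the bolted curing drawer

### The job

Slide the tray of pins, without lifting it off the bench, out of the drawer's way until all of it is on the rubber mat; then lift the handle of the barrel bolt, draw the bolt, pull the drawer right out, and stand every handle slab from the drip stand on its long edge in the drawer's slotted rack, one to a slot and fully down. Then push the drawer fully home and shoot the bolt fully back with its handle down in its notch, leaving the tray on the mat and everything else on the bench where it is.

Things in the scene. Friction and masses are not known exactly. Their poses are not given: they have to be found in the camera images.
- cab: the curing box: plywood, 220 (x) x 240 (y) x 97 mm high, fixed, a drawer in its -x side (towards the robot), a steel barrel bolt on its top. Origin at the centre of its underside, z up. In this frame the bolt's axis runs along y at x = -95, z = 114 mm; the handle's root is at y = -47 mm with the bolt home
- bolt (a joint): travel of the bolt in m: 0 = home, through the drawer's staple (drawer locked); 0.040 = fully drawn; grows towards the box's -y; clear of the staple from 0.025. About 1.5 N of friction. It enters the staple only with the drawer within 3 mm of home
- bolt_handle (a joint): turn of the bolt's handle about the bolt's axis in rad: 0 = down in a notch, pointing to the box's -x and 25 degrees above level; 1.13 = straight up; 1.75 = its stop. There is a notch at each end of the travel (0 and 0.040 m); between them it clears the barrel's wall only above 0.8, so lift it upright, then slide. Let go, it falls by its own weight
- bolt_knob (a point): centre of the steel grip on the end of the bolt's handle: a crosswise roller 20 mm thick and 22 mm long with flat ends, along the box's y, 46 mm from the bolt's axis; stem 9 mm thick. When down it is 36 mm above the box's top, 42 mm towards -x from the axis. It can be pinched by its ends from above, and swung with the tool kept upright
- drawer (a joint): how far the drawer is out in m, along the box's -x: 0 = fully home, 0.175 = its stop; about 2 N of friction. Past 0.165 there is room for a gripper over the whole rack. The staple stands on the drawer's front, midway (y = 0), 31 mm high, reaching 29 mm back over the drawer between the two middle slots; the drawer cannot open with the bolt in it
- drawer_knob (a point): centre of the drawer's steel knob: a disc 28 mm across (in y and z) and 16 mm thick (x), 30 mm in front of the drawer's front face, 60 mm above the bench, 37 mm below the front's top edge. It can be pinched from above along the box's y
- rack (a point): centre of the floor of the slotted rack in the drawer, 18 mm above the bench; moves with the drawer, axes those of the box. Four slots run along x, centre lines at y = -66, -22, 22, 66 mm, each 17 mm wide, 26 mm deep, with 146 mm of length. A slab fully down has its centre 30 mm above this floor. The drawer's side walls are 34 mm high inside
- slab0: a handle slab: hardwood plate 125 (x) x 12 (y, thickness) x 60 (z) mm, 0.075 kg, origin at its centre. All slabs are alike; any may go in any slot. At the start it stands on a long edge in the drip stand, leaning 20 degrees from upright. None if it is not there today
- slab1: a handle slab, like slab0. The drip stand is aluminium, fixed, 126 x 196 mm, with four parallel raked slots 46 mm apart: behind each slab a fin 26 mm high, before it one of 15 mm, so the upper 30 mm of both faces are free to pinch. The stand may be on either side of the curing box
- slab2: a handle slab, like slab0
- slab3: a handle slab, like slab0
- mat: the rubber mat for the tray: 180 (x) x 230 (y) mm, flush with the bench (nothing to catch on). Origin at its centre. It may be on either side of the box
- tray: clear plastic parts tray full of metal pins, loose on the bench: 90 (x) x 130 (y) x 36 mm high, 0.35 to 0.7 kg. Origin at the centre of its underside. At the start it stands in front of the drawer, in its way
- tray_corner0 (a point): lower corner of the parts tray at its -x -y side
- tray_corner1 (a point): lower corner of the parts tray at its -x +y side
- tray_corner2 (a point): lower corner of the parts tray at its +x +y side
- tray_corner3 (a point): lower corner of the parts tray at its +x -y side
- bottle: bystander: clear water bottle, 68 mm across, 200 mm high, loose; leave it alone. Origin at its underside
- oil_can: bystander: green can, 66 mm across, 110 mm high, loose; leave it alone. Origin at its underside
- jar: bystander: small amber jar, 52 mm across, 55 mm high, loose; leave it alone. Origin at its underside
- weight: bystander: steel cylinder, 52 mm across, 50 mm high, loose; leave it alone. Origin at its underside
- hammer: bystander: hammer, 260 mm long, lying, loose; leave it alone. Origin at its underside
- sanding_block: bystander: cork sanding block, 75 x 40 x 22 mm, loose; leave it alone. Origin at its underside
- glue_tin: bystander: small tin on the box's top, 54 mm across, 50 mm high, loose; leave it alone. Origin at its underside
Things that resemble listed ones, but are neither listed nor needed, are in the scene too. Leave any red or yellow look-alike of the tray alone.

How it is judged (in metres and radians):
On the way, in this order (a step that is already met when the one before it is completed fails the run):
1. the tray stands wholly on the mat (x of tray_corner0 in the frame of mat between -0.092 and 0.092 m and y of tray_corner0 in the frame of mat between -0.117 and 0.117 m and x of tray_corner1 in the frame of mat between -0.092 and 0.092 m and y of tray_corner1 in the frame of mat between -0.117 and 0.117 m and x of tray_corner2 in the frame of mat between -0.092 and 0.092 m and y of tray_corner2 in the frame of mat between -0.117 and 0.117 m and x of tray_corner3 in the frame of mat between -0.092 and 0.092 m and y of tray_corner3 in the frame of mat between -0.117 and 0.117 m), for 0.2 s.
2. the bolt is drawn clear of the staple (value of joint bolt above 0.03 m), for 0.2 s.
3. the drawer is pulled right out (value of joint drawer above 0.12 m), for 0.2 s.
4. every slab stands in a slot of the rack, with the drawer still out (z of slab0 in the frame of rack between 0.02 and 0.036 m and x of slab0 in the frame of rack between -0.03 and 0.03 m and y of slab0 in the frame of rack between -0.09 and 0.09 m and angle between the x axis of each of slab0, slab1, slab2, slab3 and the x axis of rack, either way round below 0.15 rad and angle between the y axis of each of slab0, slab1, slab2, slab3 and the y axis of rack, either way round below 0.3 rad and z of slab1 in the frame of rack between 0.02 and 0.036 m and x of slab1 in the frame of rack between -0.03 and 0.03 m and y of slab1 in the frame of rack between -0.09 and 0.09 m and z of slab2 in the frame of rack between 0.02 and 0.036 m and x of slab2 in the frame of rack between -0.03 and 0.03 m and y of slab2 in the frame of rack between -0.09 and 0.09 m and z of slab3 in the frame of rack between 0.02 and 0.036 m and x of slab3 in the frame of rack between -0.03 and 0.03 m and y of slab3 in the frame of rack between -0.09 and 0.09 m and value of joint drawer above 0.06 m), for 0.2 s.
5. the drawer is fully home (value of joint drawer below 0.004 m), for 0.2 s.
6. the bolt is shot home with its handle down in the notch (value of joint bolt below 0.005 m and value of joint bolt_handle below 0.2 rad), for 0.2 s.
At the end, for the whole second after the job is handed in: Every corner of the tray is on the mat (2 mm over its edge is let pass); every slab stands on its long edge fully down in a slot (within 6 mm of the floor, upright within 17 degrees); the drawer is home within 4 mm; the bolt is home within 5 mm and its handle down within 0.2 rad; all at rest (all of step 1 and all of step 6 and z of slab0 in the frame of rack between 0.02 and 0.036 m and x of slab0 in the frame of rack between -0.03 and 0.03 m and y of slab0 in the frame of rack between -0.09 and 0.09 m and angle between the x axis of each of slab0, slab1, slab2, slab3 and the x axis of rack, either way round below 0.15 rad and angle between the y axis of each of slab0, slab1, slab2, slab3 and the y axis of rack, either way round below 0.3 rad and z of slab1 in the frame of rack between 0.02 and 0.036 m and x of slab1 in the frame of rack between -0.03 and 0.03 m and y of slab1 in the frame of rack between -0.09 and 0.09 m and z of slab2 in the frame of rack between 0.02 and 0.036 m and x of slab2 in the frame of rack between -0.03 and 0.03 m and y of slab2 in the frame of rack between -0.09 and 0.09 m and z of slab3 in the frame of rack between 0.02 and 0.036 m and x of slab3 in the frame of rack between -0.03 and 0.03 m and y of slab3 in the frame of rack between -0.09 and 0.09 m and value of joint drawer below 0.004 m and linear speed of tray below 0.02 m/s); the robot touches nothing.
It fails at once if the tray is lifted or tipped (more than 15 mm or 0.25 rad) (height (world z) of tray above 0.015 m or angle between tray's own z axis and vertical above 0.25 rad).
It fails at once if a bystander is moved by more than 30 mm or knocked over (distance of any of bottle, oil_can, jar, weight, hammer, sanding_block, glue_tin from where it was at the start of the episode above 0.03 m).
Of slab0, slab1, slab2, slab3 only 2 to 4 are there at a start; the rules pass over those that are not, and their reading is None.
At some moment in a run one of tray may be knocked a few centimetres aside while the robot is not near it.
It also fails if it takes over 210 s, if anything falls off the work surface, if the arm or the gripper's body presses on something with over 40 N, if the wrist force passes 120 N, or if a joint passes its speed limit or range.

### The arm

A 6-joint arm with a two-finger parallel gripper is mounted at the origin on the work surface. World frame = base frame: x ahead of the robot, y to its left, z up, the work surface at z = 0. Lengths are in mm, angles in rad, forces in N, time in s.
With the tool pointing down it reaches from about 300 to 775 mm from the base axis. Payload 14.6 kg.
Tool frame: the origin (TCP) lies at the very end of the fingers, on their centre line; the grasp point (between the pads) lies 19 mm behind it; z points along the fingers, y is the line along which they close (so a half turn about z gives the same grasp; the last joint's range is limited). The gripper opens to 94 mm and grips with 3 to 60 N. Pads are 16 mm wide; open, the fingers measure 119 mm over their backs; the gripper's body (75 mm by 177 mm) begins 78 mm behind the grasp point.
Start: joints at [-0.067, 0.3, 1.521, -0, 1.321, -0.067], TCP at [549.99, -0.002, 205.446] pointing down, gripper open.
Joint ranges: [-3.03, 3.03], [-0.79, 2.21], [0.23, 2.52], [-1.04, 4.18], [0, 3.07], [-2.55, 2.55]. Speed limits (rad/s): [2.22, 2.22, 2.57, 3.14, 3.14, 3.14].

### API

Orientations are given as [roll, pitch, yaw] about the fixed x, y, z axes, in that order (R = Rz(yaw) Ry(pitch) Rx(roll)).
In Python, from cell import manip, eyes, ticket gives the robot as it stands. The module is installed in compiled form; this text tells all that it offers.
- The arm moves only by the tool arm_command, never from a script. Its argument "plan" is a list of rows, each a list of 5 numbers: the opening, from -1 (shut) to 1 (fully open), then the shift along the tool's x, y, z in m, then the turn about the tool's z in rad. In form: [[jaw, dx, dy, dz, roll], ...]. A call has 1 to 20 rows; each row shifts and turns the commanded pose from where the row before left it, along the tool's axes as they then stand; what a row does not reach is not made up. A row lasts 1/8 s, in which the tool goes at most 62.5 mm and 10.7 degrees, less where a joint would pass 70% of its speed; a pose out of reach is approached as far as the arm can. A call is refused whole if a number of a shift passes 0.0625 or a number of a turn 0.188, either way. A call with a gripper value outside its range is refused whole. The fingers move at their own pace and stop on an object; "newtons" is the grip in N (left out, the last holds). Time passes only in rows, so rows that do not move let the fingers close. It gives the time, the measured TCP pose, the force, the opening and the grip force at its end, in the units of the state.
- manip.read_state(): the state, without advancing time (a new reading comes with each control period).
- eyes.camera(name): name is "scene" or "side" or "wrist"; returns a dict with "img" (384x512x3 uint8, blue, green, red), "z_map" (384x512 float32, mm along the optical axis (not along the pixel's ray), 0 where there is no reading), "fx", "fy", "cx", "cy" (pixels), "eye" and "orientation" of the camera in the world. Camera axes: x right, y down, z forward; pixel columns grow to the right and rows downward; lengths in mm; the calibration is good to about 2 mm. A picture is of the moment at which its call begins.
- ticket.sign_off(): hands the job in; it is judged then, once.
The state is a dict: "clock": time; "joints": joint angles; "qd": joint speeds; "effort": joint torques, N m; "eef_pos": TCP position; "eef_rot": TCP orientation; "wrist_force": force on the tool from outside, world axes, zero at the start; "moment": the same for the moment, N m; "finger_gap": finger opening in mm; "finger_force": force on a finger pad.
Only numpy, scipy, OpenCV 4.12 (cv2) and the standard library are available. Lean on these libraries where they do the work, as an engineer would, in place of code of your own. Each camera call takes 0.05 s, during which the arm holds its last target. There are 200 camera calls.

## Working session

There is one attempt and no reset: what is moved stays moved. The work goes in short steps, Python scripts to look and compute and a tool call to move; the robot and the scene stay as the last step left them, time stands still between calls to the robot, and variables do not carry over. Pictures are saved under pics/ and viewed, at most 14 in all, crops included, and the job is handed in when it is done.

Besides the shell and the picture viewer there is one more tool, called after "Request:" in YAML: its name, and indented under it one key for each argument. arm_command: Moves the arm, as the interface text tells. Its arguments: {"type":"object","properties":{"plan":{"type":"array"},"newtons":{"type":"number"}},"required":["plan"]}

```bash
mkdir -p pics
cat > h.py <<'E'
import numpy as np, cv2
from cell import manip, eyes, ticket
from scipy.spatial.transform import Rotation as R
def cam(n,save=None):
    c=eyes.camera(n)
    if save: cv2.imwrite('pics/'+save,c['img'])
    o=np.array(c['orientation'],float)
    M=R.from_euler('xyz',o).as_matrix() if o.shape==(3,) else o
    z=c['z_map']; v,u=np.mgrid[:z.shape[0],:z.shape[1]]
    P=np.stack([(u-c['cx'])/c['fx']*z,(v-c['cy'])/c['fy']*z,z],-1)@M.T+np.array(c['eye'])
    P[z<=0]=np.nan
    c['P']=P
    return c
E
python3 - <<'E'
from h import *
print(manip.read_state())
for n in ('scene','side','wrist'):
    c=cam(n,n+'0.png'); print(n,c['eye'],c['orientation'],c['fx'],c['cx'],c['cy'])
    np.save(n+'0.npy',c['P'])
    P=c['P']; print(np.nanmedian(P[...,2]))
a=cv2.imread('pics/scene0.png')
cv2.imwrite('pics/scene0b.png',cv2.resize(a,(800,600),interpolation=cv2.INTER_CUBIC))
E
```

```text
{'clock': 0.0, 'joints': array([-6.65859904e-02,  3.00475322e-01,  1.52161139e+00,  9.23724321e-06,
        1.32064919e+00, -6.65364456e-02]), 'qd': array([-0.0007536 , -0.0007181 ,  0.00023699,  0.00062754, -0.00019066,
        0.00078299]), 'effort': array([-1.53750298e-03, -5.31805658e+01, -3.52735734e+01,  7.07558286e-02,
        2.43994006e-02, -4.79655944e-05]), 'eef_pos': array([5.49737890e+02, 2.46780780e-02, 2.04871179e+02]), 'eef_rot': array([-3.14045252e+00, -8.49393300e-05,  1.57074444e+00]), 'wrist_force': array([-0.25692109, -0.23924168,  0.22225368]), 'moment': array([-0.03765114, -0.00795009,  0.03007691]), 'finger_force': 0.0, 'finger_gap': 93.73339037720304}
scene [1256.73586418 -287.92164373 1392.61918536] [-2.59507070e+00 -9.44152908e-04  1.21117693e+00] 452.0771138261113 246.1634260983916 190.43135498472742
-1.7706920084820013
side [-166.83382578 1008.64870724  866.49421332] [-2.128752    0.02008953 -2.56233999] 376.90962941452966 252.34476499670293 192.85187106272508
5.24985414733186
wrist [550.40325661  70.96980552 383.29303922] [2.89249396e+00 1.02911971e-04 7.59087879e-04] 289.6424670876137 253.6764557439862 200.37229019822024
2.4916969144833274
```

View pics/scene0b.png

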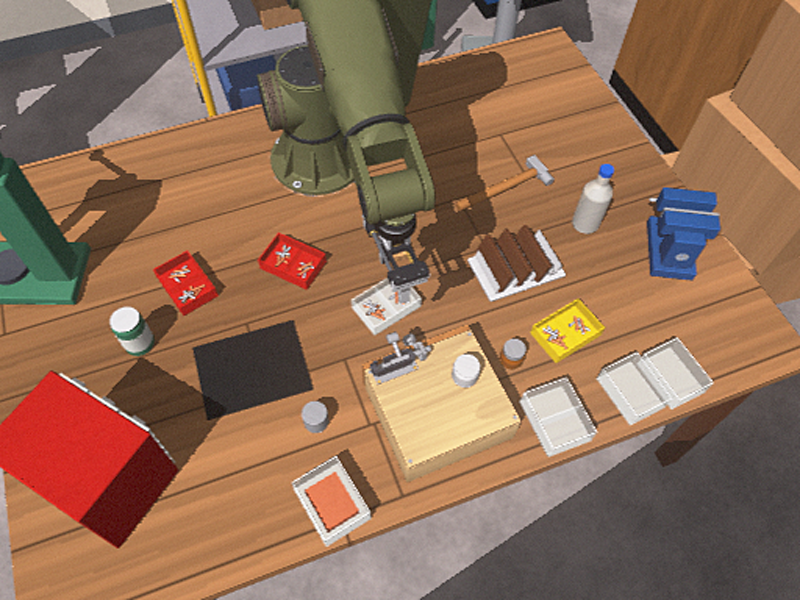

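View pics/side0.png

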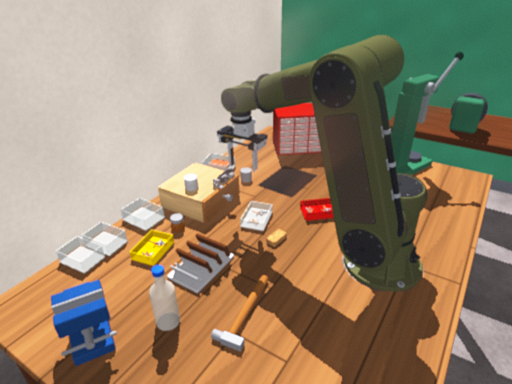

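```bash
cat > m.py <<'E'
from h import *
import sys
P=np.load('scene0.npy'); I=cv2.imread('pics/scene0.png'); S=np.load('side0.npy'); J=cv2.imread('pics/side0.png')
hsv=cv2.cvtColor(I,cv2.COLOR_BGR2HSV); hj=cv2.cvtColor(J,cv2.COLOR_BGR2HSV)
def rect(p,n):
    r=cv2.minAreaRect(p[:,:2].astype(np.float32)); print(n,len(p),np.round(r[0],1),np.round(r[1],1),round(r[2],1),np.round(cv2.boxPoints(r)).tolist())
def box(P,c,r): return (abs(P[...,0]-c[0])<r)&(abs(P[...,1]-c[1])<r)
def at(u,v): return P[int(v*.64),int(u*.64)].round(0)
for n,(u,v) in dict(box=(430,420),mat=(250,370),tray=(388,305),stand=(515,265),red2=(290,262),oil=(128,315),weight=(314,413),jar=(514,348),glue=(466,365),bottle=(600,190),hammer=(510,187),boltk=(393,341),yellow=(568,330)).items(): print(n,at(u,v))
z=P[...,2]
m=(abs(z-97)<4)&(hsv[...,2]>120); k=np.zeros_like(m,np.uint8); 
n,l,st,ce=cv2.connectedComponentsWithStats(m.astype(np.uint8)); i=1+np.argmax(st[1:,4]); rect(P[l==i],'boxtop')
m=(abs(z)<6)&(hsv[...,2]<60); n,l,st,ce=cv2.connectedComponentsWithStats(m.astype(np.uint8))
for i in range(1,n):
    if st[i,4]>300: rect(P[l==i],'dark'+str(ce[i]/.64))
E
python3 m.py
```

```text
box [808. -25.  97.]
mat [ 529. -326.   -3.]
tray [495.   7.  19.]
stand [513. 310.  50.]
red2 [ 310. -169.   31.]
oil [ 373. -533.  107.]
weight [ 693. -231.   41.]
jar [704. 212.  51.]
glue [746.  74. 147.]
bottle [451. 539. 150.]
hammer [278. 417.  19.]
boltk [643. -40. 140.]
yellow [697. 355.  24.]
boxtop 3703 [760.9  16.3] [235.6 240.4] 2.2 [[638.0, 132.0], [648.0, -108.0], [883.0, -99.0], [874.0, 141.0]]
dark[241.88622669 373.56966235] 2199 [ 529.  -327.3] [235.4 182.2] 86.9 [[432.0, -440.0], [614.0, -450.0], [626.0, -215.0], [444.0, -205.0]]
```

```bash
cat >> m.py <<'E'
print('---')
# tray: top rim 
for nm,PP,HH in(('scene',P,hsv),('side',S,hj)):
    zz=PP[...,2]
    m=box(PP,(495,5),110)&(zz>5)&(zz<42)&(HH[...,1]<90); n,l,st,ce=cv2.connectedComponentsWithStats(m.astype(np.uint8)); i=1+np.argmax(st[1:,4]); rect(PP[l==i],'tray '+nm); print(np.nanpercentile(PP[l==i][:,2],[5,50,95]))
    rim=(l==i)&(zz>28); rect(PP[rim],'rim')
    m=box(PP,(513,310),170)&(zz>30)&(zz<100)&(HH[...,0]<15)&(HH[...,2]<130)
    n,l,st,ce=cv2.connectedComponentsWithStats(m.astype(np.uint8))
    for i in range(1,n):
        if st[i,4]>40:
            q=PP[l==i]; rect(q,'slab %s'%nm); print(ce[i],np.nanpercentile(q[:,2],[2,50,98]).round(1)); t=q[q[:,2]>np.nanpercentile(q[:,2],98)-7]; rect(t,'  top')
    m=box(PP,(513,310),170)&(zz>4)&(zz<40)&(HH[...,1]<60); n,l,st,ce=cv2.connectedComponentsWithStats(m.astype(np.uint8)); i=1+np.argmax(st[1:,4]); rect(PP[l==i],'stand')
    m=box(PP,(440,110),120)&(zz>15)&(zz<30)&(HH[...,1]>90)
    n,l,st,ce=cv2.connectedComponentsWithStats(m.astype(np.uint8))
    for i in range(1,n):
        if st[i,4]>25: rect(PP[l==i],'sand? %s'%ce[i])
E
python3 m.py | sed -n '/---/,$p'
python3 -c "
import cv2
a=cv2.imread('pics/wrist0.png');cv2.imwrite('pics/w0.png',a)
a=cv2.imread('pics/scene0.png')[110:320,200:420];cv2.imwrite('pics/s0c.png',cv2.resize(a,None,fx=2.8,fy=2.8,interpolation=2))"
```

```text
---
tray scene 485 [482.    3.8] [109.  132.3] 16.7 [[411.0, 52.0], [449.0, -75.0], [553.0, -44.0], [515.0, 83.0]]
[ 6.79082292 21.72965102 37.03585149]
rim 170 [488.    5.8] [ 96.3 131.7] 16.7 [[423.0, 55.0], [461.0, -71.0], [553.0, -43.0], [515.0, 83.0]]
slab scene 1117 [497.  314.5] [134.5 122.2] 0.5 [[429.0, 375.0], [430.0, 253.0], [565.0, 254.0], [564.0, 376.0]]
[329.01880036 164.10116383] [35.6 63.  83.4]
  top 240 [497.1 320.5] [128.1 108.5] 0.5 [[433.0, 374.0], [434.0, 266.0], [562.0, 267.0], [561.0, 375.0]]
stand 628 [498.1 329.1] [128.5 198.4] 0.0 [[434.0, 428.0], [434.0, 230.0], [562.0, 230.0], [562.0, 428.0]]
tray side 623 [488.8   7.9] [ 92.1 139.4] 15.2 [[426.0, 63.0], [463.0, -71.0], [551.0, -47.0], [515.0, 87.0]]
[ 6.24717825 21.36794652 37.25002563]
rim 198 [488.7   8.4] [ 91.9 137.6] 15.4 [[426.0, 62.0], [463.0, -70.0], [551.0, -46.0], [515.0, 87.0]]
slab side 209 [492.8 278.1] [125.2  24.2] 6.0 [[429.0, 284.0], [432.0, 260.0], [556.0, 273.0], [554.0, 297.0]]
[213.63636364 244.61722488] [36.9 64.2 81.7]
  top 59 [492.4 282.7] [120.6   7.8] 1.9 [[432.0, 285.0], [432.0, 277.0], [553.0, 281.0], [553.0, 289.0]]
slab side 214 [491.9 325.1] [124.   28.3] 8.4 [[429.0, 330.0], [433.0, 302.0], [555.0, 320.0], [551.0, 348.0]]
[205.1728972  252.45327103] [32.9 65.7 81.7]
  top 65 [492.1 328.7] [119.2  13. ] 3.6 [[432.0, 331.0], [433.0, 318.0], [552.0, 326.0], [551.0, 339.0]]
slab side 209 [496.8 370.5] [125.4  25. ] 6.0 [[433.0, 376.0], [436.0, 352.0], [560.0, 365.0], [558.0, 390.0]]
[194.63636364 260.15311005] [37.7 66.1 82.3]
  top 64 [496.1 375.2] [119.3  11.6] 4.0 [[436.0, 377.0], [437.0, 365.0], [556.0, 374.0], [555.0, 385.0]]
stand 1115 [502.3 333.7] [140.7 196.3] 0.9 [[430.0, 431.0], [434.0, 234.0], [574.0, 237.0], [571.0, 433.0]]
sand? [276.01162791 235.94186047] 172 [357.8  79.9] [78.  41.9] 84.5 [[333.0, 43.0], [375.0, 39.0], [382.0, 117.0], [341.0, 121.0]]
```

View pics/s0c.png

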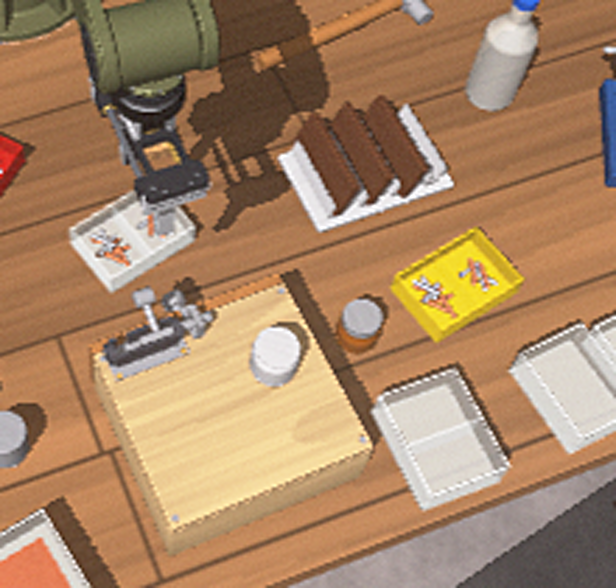

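View pics/wrist0.png

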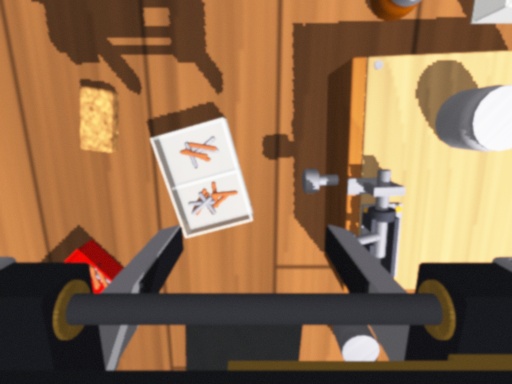

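The tray meant is the white/clear one with pins at scene (388,305) in front of the drawer. The red ones (185,280), (292,260), the yellow one (568,330) and the empty or filled clear ones (560,415), (655,385), (330,500) do not fit. I'll push it with spread fingers from its +y end.

Request:
arm_command:
  plan:
    - [0.28, 0.051, -0.044, 0, 0]
    - [0.28, 0.051, -0.044, 0, 0]
    - [0.28, 0, 0, 0, -0.14]
    - [0.28, 0, 0, 0, -0.14]
    - [0.28, 0, 0, 0.06, 0]
    - [0.28, 0, 0, 0.06, 0]
    - [0.28, 0, 0, 0.046, 0]
    - [0.28, 0, 0, 0.03, 0]
    - [0.28, 0, 0, 0, 0]
    - [0.28, 0, 0, 0, 0]
  newtons: 20

```text
clock: 1.4
eef_pos: [469.0, 94.7, 10.6]
eef_rot: [3.14, 0.0, 1.851]
wrist_force: [0.1, 1.0, -0.6]
finger_gap: 60.0
finger_force: 0.0
```

Request:
arm_command:
  plan:
    - [0.28, -0.01, 0, 0, 0]
    - [0.28, -0.015, 0, 0, 0]
    - [0.28, -0.02, 0.001, 0, 0.02]
    - [0.28, -0.02, 0.001, 0, 0.02]
    - [0.28, -0.02, 0.001, 0, 0.02]
    - [0.28, -0.02, 0.001, 0, 0.02]
    - [0.28, -0.02, 0.001, 0, 0.02]
    - [0.28, -0.02, 0.001, 0, 0.02]
    - [0.28, -0.02, 0.001, 0, 0.02]
    - [0.28, -0.015, 0.001, 0, 0.02]
    - [0.28, -0.01, 0, 0, 0]
    - [0.28, 0, 0, 0, 0]

```text
clock: 2.9
eef_pos: [516.8, -89.8, 9.4]
eef_rot: [-3.141, 0.0, 1.69]
wrist_force: [0.3, 0.1, 0.2]
finger_gap: 60.6
finger_force: 0.0
```

```bash
cat > tray.py <<'E'
from h import *
import sys
out=[]
for n in ('scene','side'):
    c=cam(n,(sys.argv[1]+n+'.png') if len(sys.argv)>1 else None); P=c['P']; hs=cv2.cvtColor(c['img'],cv2.COLOR_BGR2HSV)
    z=P[...,2]; m=(P[...,0]>395)&(P[...,0]<640)&(P[...,1]>-480)&(P[...,1]<110)&(z>6)&(z<42)&(hs[...,1]<90)&(hs[...,2]>90)
    nn,l,st,ce=cv2.connectedComponentsWithStats(m.astype(np.uint8)); i=1+np.argmax(st[1:,4])
    q=P[(l==i)&(z>26)][:,:2].astype(np.float32); r=cv2.minAreaRect(q); print(n,len(q),np.round(r[0],1),np.round(r[1],1),r[2],np.round(cv2.boxPoints(r)).tolist())
s=manip.read_state(); print(s['clock'],s['eef_pos'],s['eef_rot'])
E
python3 tray.py t1
```

```text
scene 202 [ 520.4 -158.3] [ 96.6 147.3] 6.189952850341797 [[464.0, -90.0], [480.0, -237.0], [576.0, -226.0], [560.0, -80.0]]
side 150 [ 519.7 -156.8] [ 92.5 159. ] 6.877034664154053 [[464.0, -83.0], [483.0, -241.0], [575.0, -230.0], [556.0, -72.0]]
3.0 [516.66572955 -89.08101453   9.26456377] [-3.14120561e+00  1.88449721e-04  1.69102682e+00]
```

Request:
arm_command:
  plan:
    - [0.28, -0.01, 0, 0, 0]
    - [0.28, -0.02, 0.001, 0, 0.02]
    - [0.28, -0.02, 0.001, 0, 0.02]
    - [0.28, -0.02, 0.001, 0, 0.02]
    - [0.28, -0.02, 0.001, 0, 0.02]
    - [0.28, -0.02, 0.001, 0, 0.02]
    - [0.28, -0.02, 0.001, 0, 0.02]
    - [0.28, -0.02, 0.001, 0, 0.02]
    - [0.28, -0.012, 0, 0, 0.02]
    - [0.28, -0.006, 0, 0, 0.01]
    - [0.28, 0, 0, 0, 0]

```text
clock: 4.38
eef_pos: [533.0, -256.5, 9.5]
eef_rot: [3.141, 0.0, 1.521]
wrist_force: [-0.1, 0.8, 0.7]
finger_gap: 60.4
finger_force: 0.0
```

```bash
python3 tray.py t2
```

```text
scene 189 [ 525.4 -323.6] [149.   96.5] 86.85723876953125 [[473.0, -395.0], [569.0, -401.0], [578.0, -252.0], [481.0, -247.0]]
side 132 [ 525.4 -320.7] [157.8  93.1] 86.81331634521484 [[475.0, -397.0], [568.0, -402.0], [576.0, -245.0], [483.0, -239.0]]
4.475 [ 533.0140391  -255.9788415     9.53586067] [3.14147802e+00 2.73435089e-04 1.52123674e+00]
```

Request:
arm_command:
  plan:
    - [0.28, 0.02, 0, 0, 0]
    - [0.28, 0, 0, -0.05, 0]
    - [0.28, 0, 0, -0.05, 0]
    - [0.28, 0, 0, -0.05, 0]
    - [0.28, 0, 0, -0.05, 0]
    - [0.28, 0.043, 0.006, -0.01, 0]
    - [0.28, 0.043, 0.006, -0.01, 0]
    - [0.28, 0.043, 0.006, 0, -0.1]
    - [0.28, 0.043, 0, 0, -0.16]
    - [0.28, 0.043, 0, 0, -0.16]
    - [0.28, 0, 0, 0, -0.16]
    - [0.28, 0, 0, 0, -0.16]
    - [0.28, 0, 0, 0, -0.16]
    - [0.28, 0, 0, 0, -0.16]
    - [0.28, 0, 0, 0, -0.16]
    - [0.28, 0, 0, 0, -0.16]
    - [0.28, 0, 0, 0, -0.16]
    - [0.28, 0, 0, 0, -0.12]
    - [0.28, 0, 0, 0, 0]

```text
clock: 6.85
eef_pos: [546.9, -22.1, 229.4]
eef_rot: [3.142, -0.0, -3.102]
wrist_force: [-0.2, -0.4, -0.5]
finger_gap: 59.9
finger_force: 0.0
```

Run:
```python
from h import *
c=cam('wrist','w1.png'); np.save('w1.npy',c['P']); print(c['eye'],manip.read_state()['eef_pos'],manip.read_state()['eef_rot'])
c=cam('scene','s1.png'); np.save('s1.npy',c['P']);c=cam('side','d1.png'); np.save('d1.npy',c['P'])
```

```text
[476.03485288 -25.33885357 407.72707179] [546.96899849 -22.27564989 229.40285421] [-3.14159111e+00 -8.00700199e-05 -3.10414221e+00]
```

View pics/w1.png

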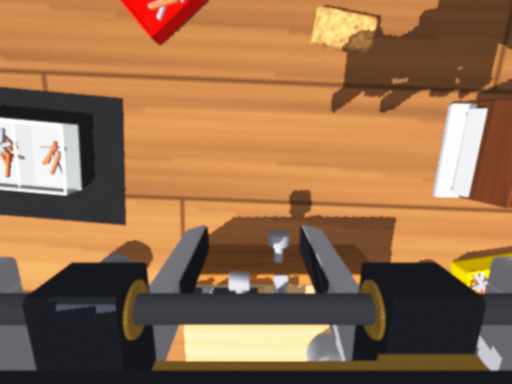

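```bash
cat > k.py <<'E'
from h import *
for f,im in(('w1','w1'),('s1','s1'),('d1','d1')):
    P=np.load(f+'.npy'); I=cv2.imread('pics/%s.png'%im); hs=cv2.cvtColor(I,cv2.COLOR_BGR2HSV); z=P[...,2]
    def st(n,m):
        q=P[m]
        if len(q)>3: print(f,n,len(q),'min',np.percentile(q,3,axis=0).round(1),'max',np.percentile(q,97,axis=0).round(1),'med',np.median(q,axis=0).round(1))
    X,Y=P[...,0],P[...,1]
    st('bknob',(abs(X-633)<16)&(abs(Y+36)<25)&(z>115)&(z<150))
    st('dknob',(X>570)&(X<635)&(abs(Y-10)<40)&(z>40)&(z<82)&(hs[...,1]<80))
    st('dknob stem',(X>570)&(X<660)&(abs(Y-10)<12)&(z>40)&(z<115)&(hs[...,1]<80))
    st('staple',(X>625)&(X<700)&(abs(Y-12)<22)&(z>105)&(z<140))
    m=(abs(z-97)<5)&(X>600)&(X<900)&(abs(Y-16)<140)&(hs[...,1]>40)
    q=P[m][:,:2].astype(np.float32); r=cv2.minAreaRect(q); print(f,'top',np.round(r[0],1),np.round(r[1],1),round(r[2],2))
    # front face line x vs y
    m=(z>85)&(z<103)&(X>600)&(X<900)&(abs(Y-16)<140)&(hs[...,1]>40)
    for y in (-60,60,110): 
        s=m&(abs(Y-y)<6); print('   y',y,'xmin',np.percentile(X[s],1).round(1) if s.sum() else None,'xmax',np.percentile(X[s],99).round(1) if s.sum() else None)
E
python3 k.py
```

```text
w1 bknob 428 min [623.8 -44.5 130.1] max [642.  -24.1 143.1] med [629.3 -34.2 140.4]
w1 dknob 416 min [ 6.062e+02 -6.000e-01  5.260e+01] max [632.8  23.7  73.3] med [612.6  11.4  67.4]
w1 dknob stem 674 min [ 6.063e+02 -2.000e-01  5.470e+01] max [659.4  20.8 105.9] med [627.6  11.9  71.3]
w1 staple 22 min [658.6  10.2 105.8] max [659.8  17.2 111.7] med [659.2  13.6 109. ]
w1 top [706.4   2.7] [124.5 214.3] 2.25
   y -60 xmin 647.0 xmax 770.0
   y 60 xmin 685.4 xmax 737.2
   y 110 xmin 640.0 xmax 653.9
s1 bknob 53 min [626.  -46.3 126.5] max [647.8 -24.9 145.1] med [638.  -36.  139.1]
s1 dknob 48 min [607.   -2.   56.6] max [626.6  21.6  75.6] med [618.    7.9  68.6]
s1 dknob stem 60 min [607.2  -1.   57. ] max [658.4  19.4 102.6] med [621.5   7.9  71. ]
s1 staple 75 min [659.7  -9.2 109.9] max [687.2  28.6 129.6] med [675.5  10.6 119.7]
s1 top [761.4  16.5] [235.2 241.3] 2.28
   y -60 xmin 649.7 xmax 879.8
   y 60 xmin 642.9 xmax 875.5
   y 110 xmin 641.5 xmax 873.5
d1 bknob 32 min [624.1 -42.3 130.3] max [640.6 -20.1 145.1] med [630.7 -27.7 139.7]
d1 dknob 41 min [605.5   6.1  51.2] max [629.7  27.   76.6] med [611.2  18.7  65.9]
d1 dknob stem 49 min [605.8   5.5  49.6] max [658.7  21.1 103.9] med [623.1  15.5  68.8]
d1 staple 58 min [659.5  -9.2 106.7] max [686.6  30.  130. ] med [670.1  15.  120.6]
d1 top [761.4  19.8] [238.1 245.1] 2.57
   y -60 xmin 648.0 xmax 878.0
   y 60 xmin 641.9 xmax 876.1
   y 110 xmin 638.2 xmax 871.3
```

Request:
arm_command:
  plan:
    - [-0.15, -0.03, -0.006, 0, 0]
    - [-0.15, -0.03, -0.006, 0, 0]
    - [-0.15, -0.026, -0.004, 0, 0]
    - [-0.15, 0, 0, 0, 0]
    - [-0.15, 0, 0, 0.04, 0]
    - [-0.15, 0, 0, 0.04, 0]
    - [-0.15, 0, 0, 0.03, 0]
    - [-0.15, 0, 0, 0, 0]
    - [-0.15, 0, 0, 0, 0]
  newtons: 20

```text
clock: 8.12
eef_pos: [634.2, -35.8, 121.2]
eef_rot: [-3.141, 0.002, -3.103]
wrist_force: [0.3, -1.0, 0.5]
finger_gap: 40.1
finger_force: 0.0
```

Request:
arm_command:
  plan:
    - [-0.15, 0.001, 0.001, 0.003, 0]
    - [-1, 0, 0, 0, 0]
    - [-1, 0, 0, 0, 0]
    - [-1, 0, 0, 0, 0]
    - [-1, 0, 0, 0, 0]
  newtons: 25

```text
clock: 8.75
eef_pos: [632.9, -34.8, 116.7]
eef_rot: [3.142, 0.0, -3.102]
wrist_force: [-1.4, 1.5, 3.3]
finger_gap: 21.8
finger_force: 25.0
```

Request:
arm_command:
  plan:
    - [-1, -0.004, 0, -0.007, 0]
    - [-1, -0.005, 0, -0.006, 0]
    - [-1, -0.006, 0, -0.005, 0]
    - [-1, -0.007, 0, -0.004, 0]
    - [-1, -0.0075, 0, -0.003, 0]
    - [-1, -0.008, 0, -0.001, 0]
    - [-1, -0.006, 0, 0, 0]
    - [-1, 0, 0, 0, 0]

```text
clock: 9.75
eef_pos: [677.4, -33.1, 143.6]
eef_rot: [-3.141, 0.003, -3.102]
wrist_force: [-3.0, 1.1, 5.4]
finger_gap: 21.4
finger_force: 25.0
```

Knob has followed (z +27, x +44). Now draw 40 mm towards −y.

Request:
arm_command:
  plan:
    - [-1, 0, -0.006, 0, 0]
    - [-1, 0, -0.008, 0, 0]
    - [-1, 0, -0.008, 0, 0]
    - [-1, 0, -0.008, 0, 0]
    - [-1, 0, -0.007, 0, 0]
    - [-1, 0, -0.003, 0, 0]
    - [-1, 0, 0, 0, 0]

```text
clock: 10.62
eef_pos: [678.7, -72.4, 143.6]
eef_rot: [3.14, 0.003, -3.102]
wrist_force: [-2.6, 6.9, 6.2]
finger_gap: 21.7
finger_force: 25.0
```

Request:
arm_command:
  plan:
    - [-1, 0.006, 0, 0, 0]
    - [-1, 0.008, 0, 0.001, 0]
    - [-1, 0.0075, 0, 0.003, 0]
    - [-1, 0.007, 0, 0.004, 0]
    - [-1, 0.006, 0, 0.005, 0]
    - [-1, 0.005, 0, 0.006, 0]
    - [-1, 0.004, 0, 0.007, 0]
    - [-1, 0, 0, 0, 0]
    - [-0.3, 0, 0, 0, 0]
    - [-0.3, 0, 0, 0, 0]
    - [-0.3, 0, 0, 0, 0]

```text
clock: 12.0
eef_pos: [634.5, -75.2, 116.4]
eef_rot: [-3.141, 0.0, -3.103]
wrist_force: [0.3, -0.5, 0.8]
finger_gap: 32.9
finger_force: 0.0
```

Run:
```python
from h import *
for n in('scene','side'):
    c=cam(n,n+'2.png');P=c['P'];X,Y,z=P[...,0],P[...,1],P[...,2]
    m=(abs(X-633)<20)&(abs(Y+70)<50)&(z>110)&(z<150); q=P[m]; print(n,len(q),np.percentile(q,3,axis=0).round(),np.percentile(q,97,axis=0).round())
```

```text
scene 110 [ 628. -105.  118.] [648. -51. 147.]
side 76 [ 625. -101.  121.] [645. -45. 149.]
```

Request:
arm_command:
  plan:
    - [-0.3, 0, 0, -0.03, 0]
    - [-0.1, 0, 0, -0.03, 0]
    - [0.06, 0.01, 0.04, 0, 0]
    - [0.06, 0.01, 0.04, 0, 0]
    - [0.06, 0, 0.008, 0, 0]
    - [0.06, 0, 0, 0.04, 0]
    - [0.06, 0, 0, 0.04, 0]
    - [0.06, 0, 0, 0.02, 0]
    - [0.06, 0, 0, 0, 0]

```text
clock: 13.22
eef_pos: [610.5, 11.7, 75.1]
eef_rot: [3.141, -0.003, -3.103]
wrist_force: [0.4, 0.1, 0.2]
finger_gap: 50.5
finger_force: 0.0
```

Request:
arm_command:
  plan:
    - [0.06, -0.003, 0, 0.012, 0]
    - [0.06, 0, 0, 0.011, 0]
    - [-1, 0, 0, 0, 0]
    - [-1, 0, 0, 0, 0]
    - [-1, 0, 0, 0, 0]
    - [-1, 0, 0, 0, 0]
  newtons: 40

```text
clock: 13.98
eef_pos: [614.1, 12.4, 53.9]
eef_rot: [-3.141, 0.001, -3.102]
wrist_force: [0.6, -0.4, 1.9]
finger_gap: 26.8
finger_force: 40.0
```

Request:
arm_command:
  plan:
    - [-1, 0.005, 0, 0, 0]
    - [-1, 0.01, 0, 0, 0]
    - [-1, 0.015, 0, 0, 0]
    - [-1, 0.02, 0, 0, 0]
    - [-1, 0.02, 0, 0, 0]
    - [-1, 0.02, 0, 0, 0]
    - [-1, 0.02, 0, 0, 0]
    - [-1, 0.02, 0, 0, 0]
    - [-1, 0.02, 0, 0, 0]
    - [-1, 0.012, 0, 0, 0]
    - [-1, 0.007, 0, 0, 0]
    - [-1, 0.004, 0, 0, 0]
    - [-1, 0, 0, 0, 0]

```text
clock: 15.6
eef_pos: [440.7, 5.5, 53.8]
eef_rot: [-3.141, -0.0, -3.102]
wrist_force: [-2.2, -1.2, 10.5]
finger_gap: 26.8
finger_force: 40.0
```

Request:
arm_command:
  plan:
    - [0.06, 0, 0, 0, 0]
    - [0.06, 0, 0, 0, 0]
    - [0.06, 0, 0, -0.04, 0]
    - [0.06, 0, 0, -0.04, 0]
    - [0.06, 0, 0, -0.04, 0]
    - [0.06, -0.02, 0.05, -0.02, 0]
    - [0.06, -0.02, 0.05, -0.02, 0]
    - [0.06, -0.02, 0.05, -0.02, 0]
    - [0.06, -0.02, 0.05, 0, 0]
    - [0.06, -0.02, 0.05, 0, 0]
    - [0.06, -0.02, 0.05, 0, 0]
    - [0.06, 0, 0, 0, 0]
  newtons: 20

```text
clock: 17.1
eef_pos: [548.8, 312.7, 231.3]
eef_rot: [-3.141, -0.003, -3.099]
wrist_force: [0.3, -0.6, -0.1]
finger_gap: 49.8
finger_force: 0.0
```

Run:
```python
from h import *
s=manip.read_state();print(s['eef_pos'],s['eef_rot'])
c=cam('wrist','w3.png'); np.save('w3.npy',c['P'])
d=cam('scene','s3.png'); np.save('s3.npy',d['P'])
e=cam('side','d3.png'); np.save('d3.npy',e['P'])
a=cv2.resize(c['img'],(440,330));b=cv2.resize(d['img'][110:270,180:390],(360,274))
can=np.zeros((330,800,3),np.uint8);can[:,:440]=a;can[:274,440:]=b;cv2.imwrite('pics/m3.png',can)
```

```text
[548.84315161 312.71018516 231.34115108] [-3.14073110e+00 -2.76320541e-03 -3.09933348e+00]
```

View pics/m3.png

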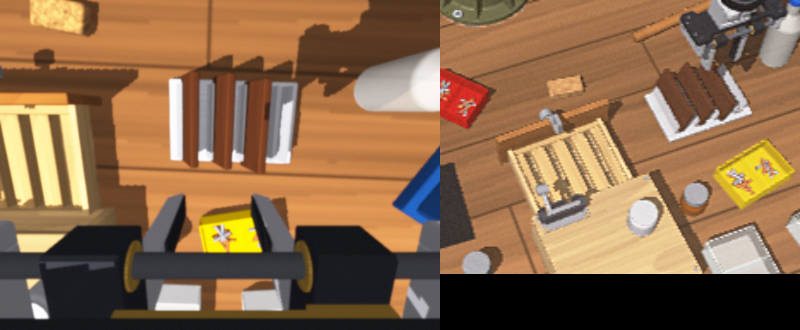

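```bash
cat > sl.py <<'E'
from h import *
import sys
def slabs(P,I,lo=230,hi=440,xr=(420,575)):
    hs=cv2.cvtColor(I,cv2.COLOR_BGR2HSV); X,Y,z=P[...,0],P[...,1],P[...,2]
    m=(X>xr[0])&(X<xr[1])&(Y>lo)&(Y<hi)&(z>22)&(z<100)&((hs[...,0]<14)|(hs[...,0]>170))&(hs[...,1]>70)&(hs[...,2]<150)
    n,l,st,ce=cv2.connectedComponentsWithStats(m.astype(np.uint8))
    for i in range(1,n):
        if st[i,4]<60: continue
        q=P[l==i]; print('  n',len(q),'x',np.percentile(q[:,0],[1,99]).round(1),'zmax',np.percentile(q[:,2],99).round(1))
        for zl in range(30,90,6):
            s=q[abs(q[:,2]-zl)<3]
            if len(s)>8: print('    z',zl,len(s),'y',np.percentile(s[:,1],[3,50,97]).round(1),' slope dy/dx',np.polyfit(s[:,0],s[:,1],1)[0].round(3))
if __name__=='__main__':
    for f in ('w3','d3'):
        print(f); slabs(np.load(f+'.npy'),cv2.imread('pics/%s.png'%f))
E
python3 sl.py
```

```text
w3
  n 1977 x [434.  554.1] zmax 81.8
    z 36 10 y [255.1 257.  257.1]  slope dy/dx 0.094
    z 42 101 y [258.8 259.2 259.7]  slope dy/dx 0.008
    z 48 106 y [260.7 261.2 262.9]  slope dy/dx 0.009
    z 54 145 y [262.6 263.3 265.3]  slope dy/dx 0.012
    z 60 148 y [264.4 266.3 267.2]  slope dy/dx 0.012
    z 66 117 y [267.1 268.3 269.2]  slope dy/dx 0.011
    z 72 146 y [269.3 270.4 272. ]  slope dy/dx 0.01
    z 78 1091 y [271.9 278.5 283.5]  slope dy/dx 0.01
    z 84 110 y [274.  275.8 278.8]  slope dy/dx 0.012
  n 2429 x [434.4 554.4] zmax 81.6
    z 36 27 y [301.7 303.5 304.7]  slope dy/dx 0.018
    z 42 167 y [303.9 305.3 306.8]  slope dy/dx 0.012
    z 48 180 y [305.8 307.5 308.9]  slope dy/dx 0.011
    z 54 202 y [308.2 309.7 311.3]  slope dy/dx 0.012
    z 60 194 y [310.5 312.  313.5]  slope dy/dx 0.012
    z 66 218 y [312.7 314.2 315.7]  slope dy/dx 0.011
    z 72 222 y [315.  316.5 318.1]  slope dy/dx 0.012
    z 78 1105 y [317.7 324.  329.5]  slope dy/dx 0.012
    z 84 109 y [319.8 322.  325.3]  slope dy/dx 0.013
  n 2861 x [438.7 559.6] zmax 81.5
    z 36 29 y [348.3 3
[... 821 characters left out ...]
 213 x [432.5 553.1] zmax 83.9
    z 54 21 y [317.6 320.8 324. ]  slope dy/dx 0.026
    z 60 26 y [317.9 323.5 325.4]  slope dy/dx 0.026
    z 66 26 y [322.9 325.9 327.2]  slope dy/dx 0.023
    z 72 20 y [325.6 328.1 330.2]  slope dy/dx 0.023
    z 78 65 y [321.3 328.9 332.2]  slope dy/dx 0.019
    z 84 40 y [322.3 326.6 332.1]  slope dy/dx 0.029
  n 212 x [436.4 559.9] zmax 83.2
    z 54 20 y [363.8 367.4 369. ]  slope dy/dx 0.017
    z 60 24 y [363.6 369.5 371.1]  slope dy/dx 0.035
    z 66 24 y [368.8 372.2 373.3]  slope dy/dx 0.014
    z 72 24 y [368.  374.5 376.7]  slope dy/dx 0.037
    z 78 69 y [367.5 374.5 377.5]  slope dy/dx 0.021
    z 84 33 y [368.2 372.5 376.9]  slope dy/dx 0.024
```

Request:
arm_command:
  plan:
    - [-0.28, 0.025, 0.028, 0, 0.03]
    - [-0.28, 0.024, 0.028, 0, 0]
    - [-0.28, 0, 0, 0, 0]
    - [-0.28, 0, 0, 0.05, 0]
    - [-0.28, 0, 0, 0.05, 0]
    - [-0.28, 0, 0, 0.02, 0]
    - [-0.28, 0, 0, 0, 0]
    - [-0.28, 0, 0, 0, 0]
  newtons: 5

```text
clock: 18.25
eef_pos: [499.8, 364.5, 115.0]
eef_rot: [3.141, 0.002, -3.133]
wrist_force: [0.2, -0.2, -0.8]
finger_gap: 33.8
finger_force: 0.0
```

Request:
arm_command:
  plan:
    - [-0.28, 0.002, 0.002, 0.02, 0]
    - [-0.28, 0, 0, 0.02, 0]
    - [-0.28, 0, 0, 0.02, 0]
    - [-0.28, 0, 0, 0, 0]
    - [-1, 0, 0, 0, 0]
    - [-1, 0, 0, 0, 0]
    - [-1, 0, 0, 0, 0]
  newtons: 5

```text
clock: 19.12
eef_pos: [497.3, 366.9, 54.4]
eef_rot: [3.141, 0.001, -3.132]
wrist_force: [0.7, -1.4, 4.1]
finger_gap: 21.0
finger_force: 5.0
```

Request:
arm_command:
  plan:
    - [-1, 0, 0.002, -0.006, 0]
    - [-1, 0, 0.0035, -0.009, 0]
    - [-1, 0, 0.0035, -0.009, 0]
    - [-1, 0, 0.0035, -0.009, 0]
    - [-1, 0, 0, -0.02, 0]
    - [-1, 0, 0, -0.03, 0]
    - [-1, 0, 0, 0, 0]

```text
clock: 20.0
eef_pos: [497.5, 380.4, 139.1]
eef_rot: [3.139, 0.004, -3.132]
wrist_force: [0.9, 0.0, -1.3]
finger_gap: 12.4
finger_force: 5.0
```

Request:
arm_command:
  plan:
    - [-1, 0, 0, 0, 0]
    - [-1, 0, 0, 0, 0]
    - [-1, 0, 0, 0, 0]
  newtons: 25

```text
clock: 20.38
eef_pos: [496.5, 379.2, 135.7]
eef_rot: [-3.141, -0.001, -3.132]
wrist_force: [-1.0, -0.3, -0.5]
finger_gap: 11.6
finger_force: 25.0
```

```bash
cat > rk.py <<'E'
from h import *
def rack(P,I):
    X,Y,z=P[...,0],P[...,1],P[...,2]; a=np.deg2rad(2.25)
    c=np.array([768.6,16.8]); bx=(X-c[0])*np.cos(a)+(Y-c[1])*np.sin(a); by=-(X-c[0])*np.sin(a)+(Y-c[1])*np.cos(a)
    return bx,by,z
for f in('w3','s3','d3'):
    bx,by,z=rack(np.load(f+'.npy'),0)
    print(f)
    for lo,hi in((-230,-200),(-190,-160)):
        row=[]
        for y in range(-120,121,3):
            m=(bx>lo)&(bx<hi)&(abs(by-y)<1.6)&(z>0)&(z<70)
            row.append('%d:%d'%(y,np.median(z[m])) if m.sum()>1 else '')
        print(lo,' '.join(r for r in row if r))
    m=(abs(by-40)<50)&(z>85)&(z<105)&(bx<-200); print('front top bx',np.percentile(bx[m],[2,50,98]).round(1) if m.sum() else None)
    for y in (22,66,-22,-66):
        row=[]
        for x in range(-310,-100,5):
            m=(abs(bx-x)<2.6)&(abs(by-y)<4)&(z>5)&(z<130)
            row.append('%d:%d'%(x,np.median(z[m])) if m.sum() else '')
        print('  slot',y,' '.join(r for r in row if r))
E
python3 rk.py
python3 - <<'E'
from h import *
for n in('scene','side'):
    c=cam(n,n+'4.png');P=c['P'];I=c['img'];hs=cv2.cvtColor(I,cv2.COLOR_BGR2HSV);X,Y,z=P[...,0],P[...,1],P[...,2]
    m=(X>420)&(X<575)&(abs(Y-379)<12)&(z>85)&(z<185)&((hs[...,0]<14)|(hs[...,0]>170))&(hs[...,1]>70)&(hs[...,2]<150)
    q=P[m]; print(n,len(q),np.percentile(q,[1,50,99],axis=0).round(1).tolist())
    for zl in range(95,180,12):
        s=q[abs(q[:,2]-zl)<6]
        if len(s)>5: print(zl,len(s),np.percentile(s[:,1],[5,50,95]).round(1),np.percentile(s[:,0],[2,98]).round(1))
E
```

```text
w3
-230 -30:27 -27:32 -12:42 -9:43 -6:43 -3:43 0:43 3:42 6:43 9:43 12:42 15:32 33:42 36:43 39:43 42:42 45:43 48:43 51:43 54:43 57:34 60:28 75:41 78:43 81:43 84:43 87:43 90:43 96:50 99:50 102:34 105:32 108:0 111:0 114:0 117:0 120:0
-190 -33:42 -30:33 -27:31 -12:42 -9:43 -6:43 -3:43 0:43 3:43 6:43 9:43 12:42 15:32 33:42 36:43 39:43 42:43 45:43 48:43 51:42 54:43 57:34 60:30 75:42 78:43 81:43 84:43 87:43 90:43 96:50 99:51 102:33 105:38 108:0 111:0 114:0 117:0 120:0
front top bx [-296.9 -289.9 -283.8]
  slot 22 -285:48 -280:43 -275:42 -270:43 -125:43 -120:51 -110:91 -105:96
  slot 66 -295:95 -290:96 -285:95 -280:43 -275:43 -270:43 -125:43 -120:51 -110:93 -105:96
  slot -22 -125:45 -120:51
  slot -66 
s3
-230 -120:2 -117:1 -114:1 -111:0 -108:2 -102:29 -99:52 -96:52 -93:47 -90:44 -87:44 -84:40 -81:41 -78:40 -75:41 -69:19 -66:17 -63:16 -60:17 -57:31 -54:41 -51:43 -48:42 -45:44 -42:43 -39:41 -36:43 -33:40 -30:41 -24:18 -21:15 -18:17 -15:20 -12:34 -9:43 -6:41 -3:42 0:40 3:45 6:41 9:40 12:40 15:39 21:16 24:16 27:19 30:31 33:42 36:45 39:43 42:41 45:41 48:42 51:42 54:43 57:42 66:19 69:16 72:17 75
[... 2507 characters left out ...]
:41 -135:36 -130:47 -125:46 -120:54 -110:102 -105:111
scene 234 [[448.4, 369.2, 94.4], [526.2, 372.9, 129.0], [561.6, 383.4, 160.2]]
95 17 [371.5 373.2 376.8] [447.5 557.2]
107 46 [370.  372.7 377.6] [448.7 560.7]
119 43 [369.5 372.3 375.8] [455.9 562. ]
131 32 [370.6 372.3 378. ] [455.  560.8]
143 33 [370.7 372.1 380.9] [464.3 561. ]
155 61 [370.5 376.1 382.6] [473.3 558.4]
side 425 [[436.1, 373.8, 98.5], [479.3, 384.0, 127.2], [556.2, 386.9, 158.1]]
95 14 [379.9 382.9 384.2] [442.2 554.4]
107 83 [382.5 384.3 386.6] [436.6 555.5]
119 96 [381.  384.6 386.7] [437.2 554.2]
131 74 [376.4 384.1 386.4] [436.4 554.2]
143 68 [382.  384.  385.9] [436.9 554.1]
155 90 [374.8 382.1 385.3] [438.3 545.5]
```

Request:
arm_command:
  plan:
    - [-1, 0, 0, -0.015, 0]
    - [-1, -0.009, -0.038, 0, 0]
    - [-1, -0.009, -0.038, 0, 0]
    - [-1, -0.009, -0.038, 0, 0]
    - [-1, -0.009, -0.038, 0, 0]
    - [-1, -0.009, -0.038, 0, 0]
    - [-1, -0.009, -0.038, 0, 0]
    - [-1, -0.009, -0.038, 0, 0]
    - [-1, -0.009, -0.036, 0, -0.03]
    - [-1, 0, 0, 0, 0]
    - [-1, 0, 0, 0, 0]

```text
clock: 21.85
eef_pos: [571.6, 78.5, 152.1]
eef_rot: [3.141, 0.001, -3.103]
wrist_force: [-0.1, 0.4, -0.6]
finger_gap: 11.8
finger_force: 25.0
```

Request:
arm_command:
  plan:
    - [-1, 0.001, -0.0035, 0, 0]
    - [-1, 0, 0, 0.03, 0]
    - [-1, 0, 0, 0.03, 0]
    - [-1, 0, 0, 0.008, 0]
    - [-1, 0, 0, 0.006, 0]
    - [-1, 0, 0, 0.006, 0]
    - [-1, 0, 0, 0.006, 0]
    - [-1, 0, 0, 0, 0]

```text
clock: 22.85
eef_pos: [570.6, 74.5, 65.3]
eef_rot: [3.142, -0.0, -3.102]
wrist_force: [0.5, -0.2, -0.3]
finger_gap: 11.6
finger_force: 25.0
```

No contact; the slab is inside its slot. Down to the floor.

Request:
arm_command:
  plan:
    - [-1, 0, 0, 0.005, 0]
    - [-1, 0, 0, 0.003, 0]
    - [-1, 0, 0, 0.003, 0]
    - [-1, 0, 0, 0, 0]

```text
clock: 23.35
eef_pos: [573.1, 74.6, 57.5]
eef_rot: [3.142, 0.007, -3.102]
wrist_force: [1.6, -0.3, 21.5]
finger_gap: 11.9
finger_force: 25.0
```

Request:
arm_command:
  plan:
    - [-0.5, 0, 0, -0.001, 0]
    - [-0.5, 0, 0, 0, 0]
    - [-0.5, 0, 0, -0.03, 0]
    - [-0.5, 0, 0, -0.05, 0]
    - [-0.5, 0, 0, -0.05, 0]
    - [-0.5, -0.02, 0.05, 0, 0]
    - [-0.5, -0.02, 0.05, 0, 0]
    - [-0.5, 0, 0.05, 0, 0]
    - [-0.5, 0, 0, 0, 0]

```text
clock: 24.48
eef_pos: [604.0, 228.9, 184.4]
eef_rot: [-3.142, -0.001, -3.099]
wrist_force: [-0.2, -0.5, -0.3]
finger_gap: 23.7
finger_force: 0.0
```

```bash
cat > rs.py <<'E'
from h import *
import sys
a=np.deg2rad(2.25)
print(manip.read_state()['eef_pos'])
for n in sys.argv[2:]:
    c=cam(n,sys.argv[1]+n+'.png');P=c['P'];hs=cv2.cvtColor(c['img'],cv2.COLOR_BGR2HSV);X,Y,z=P[...,0],P[...,1],P[...,2]
    bx=(X-768.6)*np.cos(a)+(Y-16.8)*np.sin(a); by=-(X-768.6)*np.sin(a)+(Y-16.8)*np.cos(a)
    br=((hs[...,0]<14)|(hs[...,0]>170))&(hs[...,1]>70)&(hs[...,2]<150)
    for s in(-66,-22,22,66):
        m=br&(bx>-275)&(bx<-120)&(abs(by-s)<18)&(z>48)&(z<140)
        if m.sum()>30:
            t=m&(z>np.percentile(z[m],97)-6)
            print(n,s,m.sum(),'bx',np.percentile(bx[m],[1,99]).round(),'by top',np.percentile(by[t],[3,50,97]).round(1),'z top',np.percentile(z[m],[50,90,97]).round(1))
            f=(bx[m]<-230),(bx[m]>-165)
            print('    ztop ends',[np.percentile(z[m][k],90).round(1) if k.sum()>5 else None for k in f],'yaw',np.polyfit(bx[t],by[t],1)[0].round(3))
E
python3 rs.py r1 scene side wrist
```

```text
[603.99372376 228.91041753 184.3666304 ]
scene 66 173 bx [-252. -129.] by top [57.6 62.4 67.4] z top [73.2 79.5 81.9]
    ztop ends [np.float64(79.7), np.float64(77.7)] yaw 0.002
side 66 186 bx [-251. -130.] by top [65.  69.3 73.8] z top [66.2 77.2 79.7]
    ztop ends [np.float64(76.7), np.float64(77.9)] yaw -0.002
wrist 66 2636 bx [-251. -132.] by top [62.6 67.9 71.2] z top [72.7 77.5 78.1]
    ztop ends [np.float64(77.5), np.float64(77.5)] yaw 0.008
```

Request:
arm_command:
  plan:
    - [-0.28, 0.035, 0.032, 0, 0]
    - [-0.28, 0.035, 0.032, 0, 0]
    - [-0.28, 0.036, 0.032, 0, 0]
    - [-0.28, 0, 0, 0, 0.03]
    - [-0.28, 0, 0, 0.04, 0]
    - [-0.28, 0, 0, 0.03, 0]
    - [-0.28, 0, 0, 0, 0]
    - [-0.28, 0, 0, 0, 0]
  newtons: 5

```text
clock: 25.62
eef_pos: [496.1, 317.2, 116.9]
eef_rot: [3.141, 0.001, -3.134]
wrist_force: [-0.2, 0.5, -0.0]
finger_gap: 33.8
finger_force: 0.0
```

Request:
arm_command:
  plan:
    - [-0.28, 0.002, 0.0035, 0.02, 0]
    - [-0.28, 0, 0, 0.02, 0]
    - [-0.28, 0, 0, 0.022, 0]
    - [-0.28, 0, 0, 0, 0]
    - [-1, 0, 0, 0, 0]
    - [-1, 0, 0, 0, 0]
    - [-1, 0, 0, 0, 0]
  newtons: 5

```text
clock: 26.5
eef_pos: [493.8, 321.1, 54.8]
eef_rot: [3.141, 0.002, -3.133]
wrist_force: [-0.1, -4.1, 6.7]
finger_gap: 20.5
finger_force: 5.6
```

Request:
arm_command:
  plan:
    - [-1, 0, 0.002, -0.006, 0]
    - [-1, 0, 0.0035, -0.009, 0]
    - [-1, 0, 0.0035, -0.009, 0]
    - [-1, 0, 0.0035, -0.009, 0]
    - [-1, 0, 0, -0.02, 0]
    - [-1, 0, 0, -0.03, 0]
    - [-1, 0, 0, 0, 0]

```text
clock: 27.38
eef_pos: [493.7, 334.8, 139.0]
eef_rot: [3.139, 0.004, -3.132]
wrist_force: [-0.8, -0.0, 0.0]
finger_gap: 12.4
finger_force: 5.0
```

Request:
arm_command:
  plan:
    - [-1, 0, 0, -0.008, 0]
    - [-1, 0, 0, 0, 0]
    - [-1, 0, 0, 0, 0]
  newtons: 25

```text
clock: 27.75
eef_pos: [492.7, 333.6, 143.8]
eef_rot: [-3.141, -0.001, -3.132]
wrist_force: [-0.1, 0.7, -0.4]
finger_gap: 12.1
finger_force: 25.0
```

Request:
arm_command:
  plan:
    - [-1, 0, 0, -0.008, 0]
    - [-1, -0.009, -0.038, 0, 0]
    - [-1, -0.009, -0.038, 0, 0]
    - [-1, -0.009, -0.038, 0, 0]
    - [-1, -0.009, -0.038, 0, 0]
    - [-1, -0.009, -0.038, 0, 0]
    - [-1, -0.009, -0.038, 0, 0]
    - [-1, -0.009, -0.038, 0, 0]
    - [-1, -0.009, -0.038, 0, -0.03]
    - [-1, 0, 0, 0, 0]
    - [-1, 0, 0, 0, 0]

```text
clock: 29.12
eef_pos: [567.6, 30.8, 152.6]
eef_rot: [3.141, 0.0, -3.103]
wrist_force: [-0.1, 0.6, -0.9]
finger_gap: 12.0
finger_force: 25.0
```

Request:
arm_command:
  plan:
    - [-1, -0.003, 0, 0, 0]
    - [-1, 0, 0, 0.03, 0]
    - [-1, 0, 0, 0.03, 0]
    - [-1, 0, 0, 0.008, 0]
    - [-1, 0, 0, 0.006, 0]
    - [-1, 0, 0, 0.006, 0]
    - [-1, 0, 0, 0.006, 0]
    - [-1, 0, 0, 0, 0]

```text
clock: 30.12
eef_pos: [570.6, 30.5, 66.3]
eef_rot: [-3.142, -0.0, -3.102]
wrist_force: [-0.6, 1.0, -0.5]
finger_gap: 11.9
finger_force: 25.0
```

Request:
arm_command:
  plan:
    - [-1, 0, 0, 0.004, 0]
    - [-1, 0, 0, 0.003, 0]
    - [-1, 0, 0, 0.002, 0]
    - [-1, 0, 0, 0, 0]

```text
clock: 30.62
eef_pos: [571.3, 30.5, 58.1]
eef_rot: [-3.142, 0.002, -3.102]
wrist_force: [1.3, -0.3, 3.9]
finger_gap: 11.3
finger_force: 25.0
```

Request:
arm_command:
  plan:
    - [-1, 0, 0, 0.001, 0]
    - [-0.5, 0, 0, 0, 0]
    - [-0.5, 0, 0, 0, 0]
    - [-0.5, 0, 0, -0.03, 0]
    - [-0.5, 0, 0, -0.05, 0]
    - [-0.5, 0, 0, -0.05, 0]
    - [-0.28, 0.0135, 0.049, 0, 0]
    - [-0.28, 0.0135, 0.049, 0, 0]
    - [-0.28, 0.0135, 0.049, 0, 0]
    - [-0.28, 0.0135, 0.049, 0, 0]
    - [-0.28, 0.0135, 0.049, 0, 0]
    - [-0.28, 0, 0, 0, 0.03]
    - [-0.28, 0, 0, 0.04, 0]
    - [-0.28, 0, 0, 0.03, 0]
    - [-0.28, 0, 0, 0, 0]
    - [-0.28, 0, 0, 0, 0]
  newtons: 25

```text
clock: 32.62
eef_pos: [494.4, 272.4, 117.7]
eef_rot: [3.141, 0.001, -3.133]
wrist_force: [-0.0, 0.2, -0.0]
finger_gap: 33.9
finger_force: 0.0
```

```bash
python3 rs.py r2 scene side wrist
```

```text
[494.37431363 272.3938209  117.70307414]
scene 22 175 bx [-261. -133.] by top [ 9.7 18.9 23.9] z top [74.4 79.9 81.8]
    ztop ends [np.float64(81.2), np.float64(79.4)] yaw 0.032
scene 66 175 bx [-251. -128.] by top [56.8 62.4 67.5] z top [74.1 78.8 81.4]
    ztop ends [np.float64(78.5), np.float64(78.0)] yaw -0.008
side 22 154 bx [-255. -146.] by top [18.9 26.3 28.6] z top [68.4 79.2 81.3]
    ztop ends [np.float64(77.6), np.float64(80.0)] yaw -0.015
side 66 183 bx [-251. -146.] by top [60.  68.2 73.8] z top [68.3 79.2 80.6]
    ztop ends [np.float64(80.1), np.float64(71.3)] yaw 0.01
wrist 66 2869 bx [-252. -131.] by top [62.2 70.3 71.7] z top [66.2 76.6 77.4]
    ztop ends [np.float64(76.6), np.float64(76.9)] yaw 0.011
```

Both down. Now the third slab.

Request:
arm_command:
  plan:
    - [-0.28, 0, 0.002, 0.02, 0]
    - [-0.28, 0, 0, 0.02, 0]
    - [-0.28, 0, 0, 0.022, 0]
    - [-0.28, 0, 0, 0, 0]
    - [-1, 0, 0, 0, 0]
    - [-1, 0, 0, 0, 0]
    - [-1, 0, 0, 0, 0]
  newtons: 5

```text
clock: 33.65
eef_pos: [494.2, 275.0, 55.7]
eef_rot: [3.141, 0.002, -3.132]
wrist_force: [-0.9, 0.6, 7.5]
finger_gap: 20.3
finger_force: 5.5
```

Request:
arm_command:
  plan:
    - [-1, 0, 0.002, -0.006, 0]
    - [-1, 0, 0.0035, -0.009, 0]
    - [-1, 0, 0.0035, -0.009, 0]
    - [-1, 0, 0.0035, -0.009, 0]
    - [-1, 0, 0, -0.02, 0]
    - [-1, 0, 0, -0.03, 0]
    - [-1, 0, 0, 0, 0]

```text
clock: 34.52
eef_pos: [494.4, 288.0, 139.8]
eef_rot: [3.139, 0.004, -3.132]
wrist_force: [-0.7, -1.3, -1.6]
finger_gap: 11.9
finger_force: 5.0
```

Request:
arm_command:
  plan:
    - [-1, 0, 0, -0.008, 0]
    - [-1, 0, 0, 0, 0]
    - [-1, 0, 0, 0, 0]
  newtons: 25

```text
clock: 34.9
eef_pos: [493.3, 287.1, 144.8]
eef_rot: [-3.141, -0.001, -3.132]
wrist_force: [-0.1, 0.1, -1.7]
finger_gap: 11.6
finger_force: 25.0
```

Request:
arm_command:
  plan:
    - [-1, 0, 0, -0.02, 0]
    - [-1, 0, 0, -0.012, 0]
    - [-1, -0.0097, -0.0375, 0, 0]
    - [-1, -0.0097, -0.0375, 0, 0]
    - [-1, -0.0097, -0.0375, 0, 0]
    - [-1, -0.0097, -0.0375, 0, 0]
    - [-1, -0.0097, -0.0375, 0, 0]
    - [-1, -0.0097, -0.0375, 0, 0]
    - [-1, -0.0097, -0.0375, 0, 0]
    - [-1, -0.0097, -0.0375, 0, -0.03]
    - [-1, 0, 0, 0, 0]
    - [-1, 0, 0, 0, 0]

```text
clock: 36.4
eef_pos: [573.7, -11.7, 177.2]
eef_rot: [3.141, -0.0, -3.103]
wrist_force: [0.5, -0.2, -0.3]
finger_gap: 11.5
finger_force: 25.0
```

Request:
arm_command:
  plan:
    - [-1, 0, -0.0015, 0.025, 0]
    - [-1, 0, 0, 0.03, 0]
    - [-1, 0, 0, 0.03, 0]
    - [-1, 0, 0, 0.008, 0]
    - [-1, 0, 0, 0.006, 0]
    - [-1, 0, 0, 0.006, 0]
    - [-1, 0, 0, 0.006, 0]
    - [-1, 0, 0, 0, 0]

```text
clock: 37.4
eef_pos: [573.9, -13.6, 66.3]
eef_rot: [3.142, -0.0, -3.102]
wrist_force: [0.9, -0.0, -0.5]
finger_gap: 12.0
finger_force: 25.0
```

Request:
arm_command:
  plan:
    - [-1, 0, 0, 0.004, 0]
    - [-1, 0, 0, 0.003, 0]
    - [-1, 0, 0, 0.002, 0]
    - [-1, 0, 0, 0, 0]

```text
clock: 37.9
eef_pos: [574.6, -13.6, 58.3]
eef_rot: [-3.141, 0.002, -3.102]
wrist_force: [-0.3, -0.2, 6.0]
finger_gap: 11.9
finger_force: 25.0
```

Request:
arm_command:
  plan:
    - [-1, 0, 0, 0.001, 0]
    - [-0.5, 0, 0, 0, 0]
    - [-0.5, 0, 0, 0, 0]
    - [-0.5, 0, 0, -0.03, 0]
    - [-0.5, 0, 0, -0.05, 0]
    - [-0.5, 0, 0, -0.05, 0]
    - [0.06, 0.044, 0.008, 0, 0]
    - [0.06, 0.044, 0.008, 0, 0]
    - [0.06, 0.044, 0.008, 0, 0]
    - [0.06, 0, 0, 0, 0]
    - [0.06, 0, 0, 0, 0]

```text
clock: 39.28
eef_pos: [441.7, 5.1, 186.7]
eef_rot: [-3.141, 0.001, -3.102]
wrist_force: [0.9, -0.4, 0.1]
finger_gap: 49.9
finger_force: 0.0
```

```bash
python3 rs.py r3 scene side; python3 tray.py t3
python3 - <<'E'
import cv2
b=cv2.imread('pics/r3scene.png')[110:270,100:390];cv2.imwrite('pics/m4.png',cv2.resize(b,None,fx=2.5,fy=2.5,interpolation=2))
E
```

```text
[441.69451099   5.12049094 186.71553098]
scene -22 161 bx [-254. -133.] by top [-29.6 -25.2 -20.5] z top [74.7 79.6 81.3]
    ztop ends [np.float64(80.5), np.float64(78.7)] yaw -0.002
scene 22 175 bx [-255. -131.] by top [12.  19.2 24. ] z top [74.4 79.2 82.5]
    ztop ends [np.float64(78.3), np.float64(79.3)] yaw 0.027
scene 66 174 bx [-250. -127.] by top [57.5 62.5 67.8] z top [73.5 79.3 80.4]
    ztop ends [np.float64(78.7), np.float64(79.4)] yaw 0.002
side -22 140 bx [-254. -134.] by top [-20.5 -16.8 -13.5] z top [66.5 77.4 78.7]
    ztop ends [np.float64(75.4), np.float64(77.9)] yaw -0.005
side 22 192 bx [-254. -132.] by top [15.9 23.3 30.2] z top [69.4 78.9 80.5]
    ztop ends [np.float64(78.7), np.float64(77.2)] yaw -0.005
side 66 221 bx [-250. -129.] by top [60.3 68.  73.8] z top [67.1 79.1 80.7]
    ztop ends [np.float64(79.2), np.float64(77.7)] yaw 0.006
scene 215 [ 488.  -332.5] [130.   97.1] 87.36507415771484 [[436.0, -395.0], [534.0, -400.0], [539.0, -270.0], [442.0, -265.0]]
side 188 [ 488.2 -330.4] [139.4  95.1] 86.79266357421875 [[437.0, -397.0], [532.0, -403.0], [540.0, -263.0], [445.0, -258.0]]
39.475 [441.60199705   5.08733782 186.15446492] [ 3.14150990e+00 -5.67799243e-04 -3.10254241e+00]
```

View pics/m4.png

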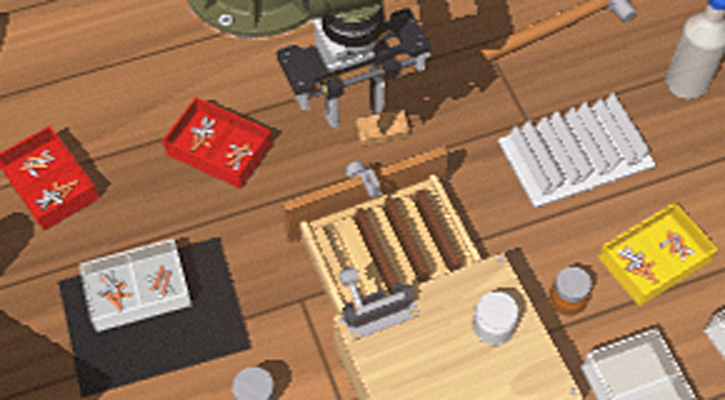

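All three slabs stand fully down. The tray has been knocked about 38 mm towards −x and is near the mat's edge, so I'll nudge it back later. Next I close the drawer.

Request:
arm_command:
  plan:
    - [0.06, 0.001, 0, 0.04, 0]
    - [0.06, 0, 0, 0.04, 0]
    - [0.06, 0, 0, 0.04, 0]
    - [0.06, 0, 0, 0.012, 0]
    - [0.06, 0, 0, 0, 0]
    - [-1, 0, 0, 0, 0]
    - [-1, 0, 0, 0, 0]
    - [-1, 0, 0, 0, 0]
    - [-1, 0, 0, 0, 0]
  newtons: 40

```text
clock: 40.6
eef_pos: [440.5, 5.4, 55.2]
eef_rot: [3.141, 0.001, -3.102]
wrist_force: [-2.2, 4.5, 7.4]
finger_gap: 26.6
finger_force: 40.0
```

Request:
arm_command:
  plan:
    - [-1, -0.005, 0, 0, 0]
    - [-1, -0.01, 0, 0, 0]
    - [-1, -0.015, 0, 0, 0]
    - [-1, -0.02, 0, 0, 0]
    - [-1, -0.02, 0, 0, 0]
    - [-1, -0.02, 0, 0, 0]
    - [-1, -0.02, 0, 0, 0]
    - [-1, -0.02, 0, 0, 0]
    - [-1, -0.02, 0, 0, 0]
    - [-1, -0.012, 0, 0, 0]
    - [-1, -0.006, 0, 0, 0]
    - [-1, 0, 0, 0, 0]

```text
clock: 42.1
eef_pos: [608.9, 12.1, 55.3]
eef_rot: [3.141, 0.002, -3.102]
wrist_force: [1.6, 3.2, 3.4]
finger_gap: 27.2
finger_force: 40.0
```

Started from 614.1 at home; push the last 5 mm plus a little.

Request:
arm_command:
  plan:
    - [-1, -0.003, 0, 0, 0]
    - [-1, -0.002, 0, 0, 0]
    - [-1, -0.001, 0, 0, 0]
    - [-1, -0.001, 0, 0, 0]
    - [-1, 0, 0, 0, 0]

```text
clock: 42.72
eef_pos: [611.8, 12.3, 55.0]
eef_rot: [3.141, -0.008, -3.102]
wrist_force: [-17.9, 2.7, 15.7]
finger_gap: 26.8
finger_force: 40.0
```

Request:
arm_command:
  plan:
    - [0.06, 0, 0, 0, 0]
    - [0.06, 0, 0, 0, 0]
    - [0.06, 0, 0, -0.04, 0]
    - [0.06, 0, 0, -0.04, 0]
    - [0.06, 0, 0, -0.04, 0]
    - [0.06, 0.045, 0, -0.02, 0]
    - [0.06, 0.025, -0.03, -0.02, 0]
    - [0.06, 0, 0, 0, 0]

```text
clock: 43.72
eef_pos: [545.9, -22.0, 216.3]
eef_rot: [-3.141, 0.003, -3.104]
wrist_force: [-0.0, -0.3, -0.4]
finger_gap: 50.0
finger_force: 0.0
```

Run:
```python
from h import *
a=np.deg2rad(2.25)
print(manip.read_state()['eef_pos'])
def an(tag,P,I):
    hs=cv2.cvtColor(I,cv2.COLOR_BGR2HSV);X,Y,z=P[...,0],P[...,1],P[...,2]
    bx=(X-768.6)*np.cos(a)+(Y-16.8)*np.sin(a); by=-(X-768.6)*np.sin(a)+(Y-16.8)*np.cos(a)
    m=(z>90)&(z<102)&(bx>-150)&(bx<-60)&(abs(by-70)<35); k=(bx>-175)&(bx<-128)&(abs(by)<16)&(z>44)&(z<80)&(hs[...,1]<80); f=(z>70)&(z<88)&(bx>-150)&(bx<-100)&(abs(by-70)<35)
    s=(bx>-135)&(bx<-90)&(abs(by)<15)&(z>106)&(z<135)
    b=(bx>-160)&(bx<-110)&(by<-30)&(by>-120)&(z>122)&(z<150)
    pr=lambda v,p:np.percentile(v,p).round(1) if len(v) else None
    print(tag,'top bx',pr(bx[m],[1,5]),'face',pr(bx[f],[10,50]),'knob bx',pr(bx[k],[3,20,50]),'staple',pr(bx[s],[3,50,97]),'bknob by',pr(by[b],[3,50,97]),'bx',pr(bx[b],[3,50,97]),'z',pr(z[b],[50,97]))
for f in('w1','s1','d1'): an(f,np.load(f+'.npy'),cv2.imread('pics/%s.png'%f))
for n in('wrist','scene','side'):
    c=cam(n,'c5%s.png'%n); an(n,c['P'],c['img'])
```

```text
[545.92685298 -22.03803461 216.32522186]
w1 top bx [-124.9 -124.5] face [-124.7 -124.4] knob bx [-162.4 -161.7 -155. ] staple [-110.1 -109.5 -108.8] bknob by [-55.8 -45.6 -35.3] bx [-146.7 -141.1 -123. ] z [140.3 143.1]
s1 top bx [-123.9 -121.5] face None knob bx [-161.9 -157.8 -150.9] staple [-110.1  -96.   -90.9] bknob by [-57.7 -47.6 -36.4] bx [-144.3 -131.3 -113.5] z [138.7 145.1]
d1 top bx [-126.4 -123.9] face [-125.6 -123.2] knob bx [-163.  -160.7 -157. ] staple [-110.2 -101.5  -91.5] bknob by [-53.3 -40.7 -33.1] bx [-146.1 -139.  -117.2] z [137.4 145. ]
wrist top bx [-107.1  -64.9] face [-124.7 -124.3] knob bx [-162.4 -161.8 -155.5] staple None bknob by [-78.8 -75.5 -74.7] bx [-146.4 -140.8 -132.9] z [138.4 142.8]
scene top bx [-124.3 -121.6] face [-102.1 -102.1] knob bx [-162.  -157.9 -149.9] staple [-112.2 -103.8  -93.3] bknob by [-97.5 -87.8 -78.3] bx [-145.  -132.  -114.8] z [137.4 144.6]
side top bx [-126.4 -124.2] face [-124.5 -122.9] knob bx [-162.2 -159.4 -155.8] staple [-110.  -106.9  -94.4] bknob by [-92.  -80.  -73.6] bx [-147.1 -138.9 -112.8] z [137.  146.6]
```

Request:
arm_command:
  plan:
    - [-0.15, -0.029, -0.019, 0, 0]
    - [-0.15, -0.029, -0.019, 0, 0]
    - [-0.15, -0.028, -0.0185, 0, 0]
    - [-0.15, 0, 0, 0, 0]
    - [-0.15, 0, 0, 0.04, 0]
    - [-0.15, 0, 0, 0.04, 0]
    - [-0.15, 0, 0, 0.015, 0]
    - [-0.15, 0, 0, 0, 0]
    - [-0.15, 0, 0, 0, 0]
  newtons: 25

```text
clock: 45.0
eef_pos: [635.0, -73.7, 121.2]
eef_rot: [-3.141, 0.002, -3.102]
wrist_force: [0.5, -0.4, 0.7]
finger_gap: 39.8
finger_force: 0.0
```

Request:
arm_command:
  plan:
    - [-0.15, 0.0005, -0.0015, 0.004, 0]
    - [-1, 0, 0, 0, 0]
    - [-1, 0, 0, 0, 0]
    - [-1, 0, 0, 0, 0]
    - [-1, 0, 0, 0, 0]

```text
clock: 45.62
eef_pos: [633.8, -74.3, 115.7]
eef_rot: [3.14, -0.0, -3.102]
wrist_force: [-2.5, 6.1, 2.0]
finger_gap: 21.5
finger_force: 25.0
```

Request:
arm_command:
  plan:
    - [-1, -0.004, 0, -0.007, 0]
    - [-1, -0.005, 0, -0.006, 0]
    - [-1, -0.006, 0, -0.005, 0]
    - [-1, -0.007, 0, -0.004, 0]
    - [-1, -0.0075, 0, -0.003, 0]
    - [-1, -0.008, 0, -0.001, 0]
    - [-1, -0.006, 0, 0, 0]
    - [-1, 0, 0, 0, 0]

```text
clock: 46.62
eef_pos: [677.5, -72.5, 141.9]
eef_rot: [3.14, -0.0, -3.102]
wrist_force: [-3.3, 6.4, 3.5]
finger_gap: 21.6
finger_force: 25.0
```

Request:
arm_command:
  plan:
    - [-1, 0, 0.006, 0, 0]
    - [-1, 0, 0.008, 0, 0]
    - [-1, 0, 0.008, 0, 0]
    - [-1, 0, 0.008, 0, 0]
    - [-1, 0, 0.007, 0, 0]
    - [-1, 0, 0.004, 0, 0]
    - [-1, 0, 0, 0, 0]

```text
clock: 47.5
eef_pos: [675.8, -32.2, 142.0]
eef_rot: [-3.141, 0.0, -3.102]
wrist_force: [-3.2, -1.9, 4.8]
finger_gap: 21.5
finger_force: 25.0
```

Request:
arm_command:
  plan:
    - [-1, 0.006, 0, 0, 0]
    - [-1, 0.008, 0, 0.001, 0]
    - [-1, 0.0075, 0, 0.003, 0]
    - [-1, 0.007, 0, 0.004, 0]
    - [-1, 0.006, 0, 0.005, 0]
    - [-1, 0.005, 0, 0.006, 0]
    - [-1, 0.004, 0, 0.007, 0]
    - [-1, 0, 0, 0, 0]
    - [-0.3, 0, 0, 0, 0]
    - [-0.3, 0, 0, 0, 0]
    - [-0.3, 0, 0, 0, 0]

```text
clock: 48.88
eef_pos: [632.0, -34.3, 115.0]
eef_rot: [3.141, -0.001, -3.102]
wrist_force: [0.4, -0.3, 0.4]
finger_gap: 33.4
finger_force: 0.0
```

Request:
arm_command:
  plan:
    - [-0.3, 0, 0, -0.04, 0]
    - [-0.3, 0, 0, -0.04, 0]
    - [0.49, 0.04, -0.03, -0.02, 0]
    - [0.49, 0.04, -0.04, 0, 0]
    - [0.49, 0, 0, 0, 0]

```text
clock: 49.5
eef_pos: [553.5, -109.5, 216.0]
eef_rot: [-3.141, 0.0, -3.105]
wrist_force: [1.1, 0.8, 0.2]
finger_gap: 59.6
finger_force: 0.0
```

```bash
python3 tray.py t6
python3 - <<'E'
from h import *
P=np.load('s3.npy');I=cv2.imread('pics/s3.png');hs=cv2.cvtColor(I,cv2.COLOR_BGR2HSV)
m=((hs[...,0]<8)|(hs[...,0]>172))&(hs[...,1]>170)&(P[...,2]>4)&(P[...,2]<45)&(P[...,0]<480)&(P[...,1]<0)
n,l,st,ce=cv2.connectedComponentsWithStats(m.astype(np.uint8))
for i in range(1,n):
    if st[i,4]>60: r=cv2.minAreaRect(P[l==i][:,:2].astype(np.float32)); print('red',cv2.boxPoints(r).round().tolist())
# mat edges
for f in('t6scene',): pass
a=np.deg2rad(2.25)
for n in('scene','side'):
    c=cam(n,'c7%s.png'%n);P=c['P'];hs=cv2.cvtColor(c['img'],cv2.COLOR_BGR2HSV);X,Y,z=P[...,0],P[...,1],P[...,2]
    m=(abs(z)<7)&(hs[...,2]<60)&(X>420)&(X<640)&(Y<-190)&(Y>-470)
    nn,l,st,ce=cv2.connectedComponentsWithStats(m.astype(np.uint8));i=1+np.argmax(st[1:,4]);r=cv2.minAreaRect(P[l==i][:,:2].astype(np.float32)); print('mat',n,np.round(r[0],1),np.round(r[1],1),r[2])
    bx=(X-768.6)*np.cos(a)+(Y-16.8)*np.sin(a); by=-(X-768.6)*np.sin(a)+(Y-16.8)*np.cos(a)
    b=(bx>-160)&(bx<-110)&(by<-20)&(by>-120)&(z>122)&(z<150); print('bknob',np.percentile(by[b],[3,50,97]).round(1),np.percentile(bx[b],[3,50,97]).round(1),np.percentile(z[b],97))
E
```

```text
scene 233 [ 488.2 -332.8] [130.5  96.6] 87.14374542236328 [[437.0, -396.0], [533.0, -400.0], [540.0, -270.0], [443.0, -265.0]]
side 179 [ 488.7 -331.1] [138.4  93.8] 87.03089141845703 [[438.0, -398.0], [532.0, -403.0], [539.0, -264.0], [445.0, -260.0]]
49.6 [ 555.12770747 -107.55832423  215.57358037] [ 3.14148315e+00  1.83795206e-04 -3.10328536e+00]
red [[203.0, -171.0], [271.0, -251.0], [385.0, -154.0], [317.0, -74.0]]
red [[173.0, -388.0], [201.0, -479.0], [355.0, -432.0], [327.0, -340.0]]
mat scene [ 527.7 -323.8] [228.7 182.1] 87.4023208618164
bknob [-57.4 -47.5 -37.5] [-144.  -132.  -114.6] 145.1473453305553
mat side [ 518.2 -250.9] [6.1 0. ] 165.2342071533203
bknob [-56.2 -40.2 -34.3] [-148.2 -139.  -113.3] 145.90335575967532
```

Request:
arm_command:
  plan:
    - [0.49, 0.0285, -0.043, 0, 0]
    - [0.49, 0.0285, -0.043, 0, 0]
    - [0.49, 0.0285, -0.043, 0, 0]
    - [0.49, 0.0285, -0.043, 0, 0]
    - [0.49, 0.0285, -0.043, 0, 0]
    - [0.49, 0, 0, 0, 0.09]
    - [0.49, 0, 0, 0, 0]
    - [0.49, 0, 0, 0.05, 0]
    - [0.49, 0, 0, 0.05, 0]
    - [0.49, 0, 0, 0, 0]

```text
clock: 50.95
eef_pos: [420.6, -326.0, 112.7]
eef_rot: [3.138, -0.005, 3.094]
wrist_force: [-1.6, -0.6, 0.8]
finger_gap: 69.8
finger_force: 0.0
```

Request:
arm_command:
  plan:
    - [0.49, 0, -0.003, 0.05, 0]
    - [0.49, 0, 0, 0.04, 0]
    - [0.49, 0, 0, 0.012, 0]
    - [0.49, 0, 0, 0, 0]
    - [0.49, -0.008, 0, 0, 0]
    - [0.49, -0.01, 0, 0, 0]
    - [0.49, -0.01, 0, 0, 0]
    - [0.49, -0.01, 0, 0, 0]
    - [0.49, -0.008, 0, 0, 0]
    - [0.49, -0.004, 0, 0, 0]
    - [0.49, 0, 0, 0, 0]
    - [0.49, 0.03, 0, 0, 0]
    - [0.49, 0, 0, -0.05, 0]
    - [0.49, 0, 0, -0.05, 0]
    - [0.49, 0, 0, -0.05, 0]
    - [0.49, 0, 0, -0.05, 0]
    - [0.49, 0, 0.05, 0, 0]
    - [0.49, 0, 0.05, 0, 0]
    - [0.49, 0, 0.05, 0, 0]
    - [0.49, 0, 0, 0, 0]

```text
clock: 53.45
eef_pos: [448.9, -179.7, 213.9]
eef_rot: [3.142, 0.001, 3.094]
wrist_force: [-0.2, 1.0, 1.4]
finger_gap: 70.3
finger_force: 0.0
```

```bash
python3 tray.py t8; python3 -c "
import cv2
b=cv2.imread('pics/t8scene.png')[70:330,60:440];cv2.imwrite('pics/m8.png',cv2.resize(b,None,fx=2.1,fy=2.1,interpolation=2))"
```

```text
scene 219 [ 527. -334.] [130.   93.6] 87.10567474365234 [[477.0, -397.0], [570.0, -401.0], [577.0, -271.0], [484.0, -267.0]]
side 182 [ 527.9 -333. ] [143.5  94.6] 87.1407470703125 [[477.0, -402.0], [572.0, -407.0], [579.0, -264.0], [484.0, -259.0]]
53.55 [ 448.81163579 -182.10142178  213.67282136] [-3.14128379e+00  8.57869368e-04  3.09165265e+00]
```

View pics/m8.png

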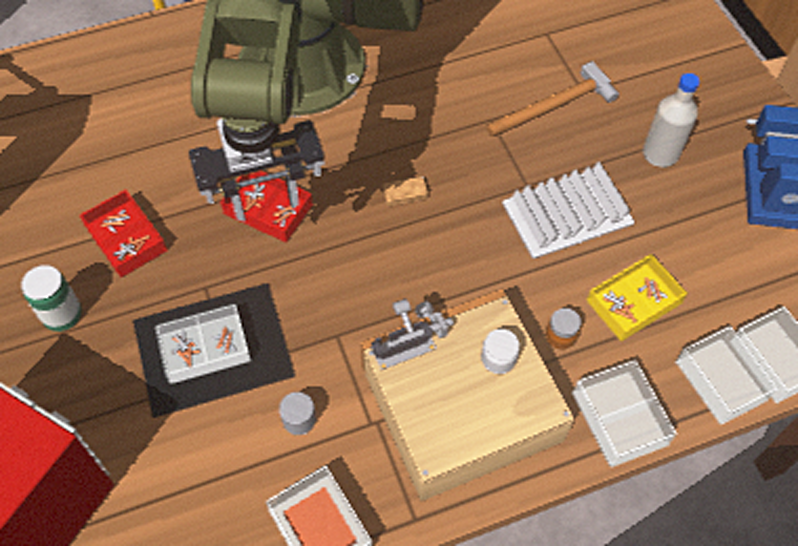

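The picture shows the tray at (203,343), centred on the mat. The drawer is shut, the bolt is home with its handle down at (400,310), and the stand is empty. The robot touches nothing, so I hand in.

```bash
python3 -c "
from cell import ticket
print(ticket.sign_off())"
```

```text
the job is handed in; nothing more can be done
None
```

I handed the job in at about 54 s on the robot's clock. The cameras showed the tray on the mat (I pushed it back after it was knocked), all three slabs down in the rack before I closed the drawer, and the drawer and bolt home with the handle down; `sign_off` returned no verdict.

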